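# Fetch the ramekin from behind the bottle and the jar

## Task

Get the white ramekin out from the back of the wooden rack and set it upright in the middle of the plate. The vinegar bottle and the spice jar stand in the way: stand both of them on the white tile trivet first, leave them there until the ramekin is on the plate, and then put each back upright in the rack on the spot where it stood. Let nothing tip over, and leave the salt cellar, the garlic and the kitchen timer alone.

Things in the scene. Friction and masses are not known exactly. Their poses are not given: they have to be found in the camera images.
- vinegar_bottle: Loose tall slim bottle of pale clear glass with a paper label and a black cap, 0.3 kg. 58 mm diameter, 249 mm tall; the cap is a cylinder 34 mm in diameter from 195 to 249 mm above the base (grip it there from above). Origin: centre of the underside, z up. At the start it stands in the front row of the rack on one of the two cork discs, left or right.
- spice_jar: Loose small cylindrical glass jar with a dark lid, 0.11 kg, 41 mm diameter, 105 mm tall. Origin: centre of the underside, z up. At the start it stands in the front row of the rack on the other cork disc, beside the bottle.
- ramekin: Loose small white glazed round dish, 0.13 kg, open at the top, 67 mm diameter, 40 mm tall, wall about 9 mm. Origin: centre of the underside, z up. At the start it stands in the rack behind the bottle and the jar. Grip it across its full width along the rack's x axis (the end panels leave no room across y).
- rack: Fixed dark wooden rack, 190 x 170 mm, open on top. Origin: underside, midway between the end panels; x points front (robot side) to back. Floor top at z = 8 mm. End panels 100 mm high, 10 thick, at y = +-80 mm, x -88 to 102. Lips 6 thick: front 14 high at x = -85, back 18 high at x = 99. Flush cork discs, 62 mm wide, at x = -35, y = +-34 mark the front places; ramekin near x = 30, y = 0.
- trivet: Fixed flat white rectangular tile, 130 x 190 x 8 mm (x by y by z), lying on the worktop: the side area. Origin: centre of the underside, the long side along y; its top is 8 mm above the origin.
- plate: Fixed round dinner plate with a patterned border, 200 mm diameter, 23 mm high at the rim. Origin: centre of the underside; the flat middle is about 9 mm above the origin and about 100 mm wide.
- salt_cellar: Bystander: loose round wooden salt cellar with a knob, 70 mm diameter, 70 mm tall, in front of the rack. Origin: centre of the underside.
- garlic: Bystander: loose garlic bulb, 60 mm wide, 59 mm tall. Origin: centre of the underside.
- kitchen_timer: Bystander: loose cream cube-shaped timer with a front dial, 76 x 62 x 62 mm. Origin: underside, near its middle.

How it is judged (in metres and radians):
On the way, in this order (a step that is already met when the one before it is completed fails the run):
1. bottle and jar both stand released on the trivet, the ramekin still in the rack (x of vinegar_bottle in the frame of trivet between -0.065 and 0.065 m and y of vinegar_bottle in the frame of trivet between -0.095 and 0.095 m and z of vinegar_bottle in the frame of trivet between 0.004 and 0.013 m and angle between each of vinegar_bottle, spice_jar's own z axis and vertical below 0.1 rad and linear speed of each of vinegar_bottle, spice_jar below 0.03 m/s and contact force between the fingers and vinegar_bottle below 0.1 N and x of spice_jar in the frame of trivet between -0.065 and 0.065 m and y of spice_jar in the frame of trivet between -0.095 and 0.095 m and z of spice_jar in the frame of trivet between 0.004 and 0.013 m and contact force between the fingers and spice_jar below 0.1 N and distance of ramekin from where it was at the start of the episode below 0.04 m), for 0.2 s.
2. the ramekin stands released in the middle of the plate while bottle and jar still stand on the trivet (horizontal distance between ramekin and plate below 0.015 m and z of ramekin in the frame of plate between 0.003 and 0.016 m and angle between each of ramekin, vinegar_bottle, spice_jar's own z axis and vertical below 0.1 rad and linear speed of each of ramekin, vinegar_bottle, spice_jar below 0.03 m/s and contact force between the fingers and ramekin below 0.1 N and x of vinegar_bottle in the frame of trivet between -0.065 and 0.065 m and y of vinegar_bottle in the frame of trivet between -0.095 and 0.095 m and z of vinegar_bottle in the frame of trivet between 0.004 and 0.013 m and contact force between the fingers and vinegar_bottle below 0.1 N and x of spice_jar in the frame of trivet between -0.065 and 0.065 m and y of spice_jar in the frame of trivet between -0.095 and 0.095 m and z of spice_jar in the frame of trivet between 0.004 and 0.013 m and contact force between the fingers and spice_jar below 0.1 N), for 0.2 s.
At the end, for the whole second after the job is handed in: The ramekin stands upright on the plate within 15 mm of its middle; the bottle and the jar stand upright in the rack, each within 15 mm of where it stood at the start; all released and at rest (distance of each of vinegar_bottle, spice_jar from where it was at the start of the episode below 0.015 m and angle between each of vinegar_bottle, spice_jar, ramekin's own z axis and vertical below 0.1 rad and linear speed of each of vinegar_bottle, spice_jar, ramekin below 0.03 m/s and contact force between the fingers and vinegar_bottle below 0.1 N and contact force between the fingers and spice_jar below 0.1 N and horizontal distance between ramekin and plate below 0.015 m and z of ramekin in the frame of plate between 0.003 and 0.016 m and contact force between the fingers and ramekin below 0.1 N); the robot touches nothing.
It fails at once if the bottle, the jar or the ramekin tips over (angle between any of vinegar_bottle, spice_jar, ramekin's own z axis and vertical above 0.6 rad).
It fails at once if a bystander (salt cellar, garlic, kitchen timer) is displaced by more than 25 mm (distance of any of salt_cellar, garlic, kitchen_timer from where it was at the start of the episode above 0.025 m).
It also fails if it takes over 131 s, if anything falls off the work surface, if the arm or the gripper's body presses on something with over 40 N, if the wrist force passes 120 N, or if a joint passes its speed limit or range.

## Robot

A 6-joint arm with a two-finger parallel gripper is mounted at the origin on a cart in front of the work surface, level with it; the furniture and walls round the work are solid. World frame = base frame: x ahead of the robot, y to its left, z up, the work surface at z = 0. Lengths are in mm, angles in rad, forces in N, time in s.
With the tool pointing down it reaches from about 350 to 1000 mm from the base axis. Payload 7.1 kg.
Tool frame: the origin (TCP) lies at the very end of the fingers, on their centre line; the grasp point (between the pads) lies 19 mm behind it (r.pinch_z is the distance from the TCP to the grasp point, in mm); z points along the fingers, y is the line along which they close (so a half turn about z gives the same grasp; the last joint's range is limited). The gripper opens to 85 mm and grips with 20 to 120 N. Pads are 22 mm wide; open, the fingers measure 114 mm over their backs; the gripper's body (76 mm by 85 mm) begins 54 mm behind the grasp point. The pads swing forward as they close: fully open they stand 13 mm farther back than shut.
Start: joints at [1.209, 0.423, 1.63, -0, 1.089, -0.019], TCP at [210.046, 588.63, 231.319] pointing down, gripper open.
Joint ranges: [-3, 3], [-0.9, 2.11], [0.09, 2.58], [-1.31, 4.45], [0.11, 2.69], [-2.54, 2.54]. Speed limits (rad/s): [2.39, 2.39, 3.01, 3.14, 3.14, 3.14].

## Interface

Orientations are given as a rotation vector (axis times angle).
In Python, from cell import get_obs, vision, r gives the robot as it stands. The module is installed in compiled form; this text tells all that it offers.
- The arm moves only by the tool play_rows, never from a script. Its arguments are lists of equal length, an entry for each row: "translation": the shift along the tool's x, y, z in mm, a list of three; "turn": the turn, a rotation vector about the tool's x, y, z in degrees, a list of three; "grip": the closure, from -1 (fully open) to 1 (shut). In form: {"translation": [[dx, dy, dz], ...], "turn": [[wx, wy, wz], ...], "grip": [grip, ...]}. A call has exactly 10 rows; each row is the pose to reach, as a shift and turn from the pose commanded when the call began, along the tool's axes at that moment; what a row does not reach only later rows make up. A row lasts 1/8 s, in which the tool goes at most 62.5 mm and 10.7 degrees, less where a joint would pass 70% of its speed; a pose out of reach is approached as far as the arm can. A call with a gripper value outside its range is refused whole. The fingers move at their own pace and stop on an object; "grip_force" is the grip in N (left out, the last holds). Time passes only in rows, so rows that repeat a pose let the fingers close, or fill a call up. It gives the time, the measured TCP pose, the force, the opening and the grip force at its end, in the units of the state.
- get_obs(): the state, without advancing time (a new reading comes with each control period).
- vision.capture(name): name is "scene" or "top" or "wrist"; returns (picture, depth): 384x512x3 uint8, blue, green, red; 384x512 float32, mm along the optical axis (not along the pixel's ray), 0 where there is no reading.
- vision.calibration(name): a dict with "fx", "fy", "cx", "cy" (pixels), "rvec" (rotation vector, rad) and "tvec" (3), from world to camera coordinates, as OpenCV has them. Camera axes: x right, y down, z forward; pixel columns grow to the right and rows downward; lengths in mm; the calibration is good to about 2 mm. The wrist camera is an equidistant fisheye: a pixel r from the principal point sees the ray r / f radians off the axis. A picture is of the moment at which its call begins: read the wrist's pose just before it. calibration takes no time and is no camera call; for the wrist camera it gives the pose at the moment of the call.
- r.close_job(): hands the job in; it is judged then, once.
The state is a dict: "time": time; "joint_positions": joint angles; "qd": joint speeds; "joint_efforts": joint torques, N m; "tool_pos": TCP position; "ee_rot": TCP orientation; "contact_force": force on the tool from outside, world axes, zero at the start; "moment": the same for the moment, N m; "finger_gap": finger opening in mm; "finger_force": force on a finger pad.
Only numpy, scipy, OpenCV 4.12 (cv2) and the standard library are available. Lean on these libraries where they do the work, as an engineer would, in place of code of your own. Each camera call takes 0.05 s, during which the arm holds its last target. There are 200 camera calls.

## Working session

There is one attempt and no reset: what is moved stays moved. The work goes in short steps, Python scripts to look and compute and a tool call to move; the robot and the scene stay as the last step left them, time stands still between calls to the robot, and variables do not carry over. Pictures are saved under pics/ and viewed, at most 14 in all, crops included, and the job is handed in when it is done.

Besides the shell and the picture viewer there is one more tool, called after "Request:" as name(argument=value, ...) on one line, values as JSON. play_rows: Moves the arm, as the interface text tells. Its arguments: {"type":"object","properties":{"translation":{"type":"array","items":{"type":"array","items":{"type":"number"}}},"turn":{"type":"array","items":{"type":"array","items":{"type":"number"}}},"grip":{"type":"array","items":{"type":"number"}},"grip_force":{"type":"number"}},"required":["translation","turn","grip"]}

```bash
mkdir -p pics; cat > h.py <<'E'
import numpy as np, cv2
from cell import get_obs, vision, r
def cap(n):
    c=vision.calibration(n); p,d=vision.capture(n); return c,p,d
def cloud(c,d):
    v,u=np.mgrid[:384,:512]; R=cv2.Rodrigues(np.array(c['rvec'],float))[0]; t=np.array(c['tvec'],float).ravel()
    P=np.dstack([(u-c['cx'])/c['fx']*d,(v-c['cy'])/c['fy']*d,d]); return (P-t)@R
def proj(c,P):
    R=cv2.Rodrigues(np.array(c['rvec'],float))[0]; t=np.array(c['tvec'],float).ravel()
    q=np.atleast_2d(P)@R.T+t; return np.c_[q[:,0]/q[:,2]*c['fx']+c['cx'],q[:,1]/q[:,2]*c['fy']+c['cy']]
def ray(c,uv,z):
    R=cv2.Rodrigues(np.array(c['rvec'],float))[0]; t=np.array(c['tvec'],float).ravel()
    o=-R.T@t; uv=np.atleast_2d(uv).astype(float)
    d=np.c_[(uv[:,0]-c['cx'])/c['fx'],(uv[:,1]-c['cy'])/c['fy'],np.ones(len(uv))]@R
    return o+d*((z-o[2])/d[:,2])[:,None]
E
python3 - <<'E'
from h import *
for n in('scene','top'):
    c,p,d=cap(n); cv2.imwrite(f'pics/{n}0.png',p); np.savez(f'{n}0.npz',p=p,d=d,**{k:np.array(v) for k,v in c.items()}); print(c)
o=get_obs(); print(o)
E
```

```text
{'fx': 461.248211842095, 'fy': 461.248211842095, 'cx': 257.7252711700175, 'cy': 200.68042125343624, 'rvec': array([ 2.10157932, -1.06722641,  0.44432587]), 'tvec': array([-329.79184052,  325.5534597 ,  968.88891199])}
{'fx': 454.79711184595357, 'fy': 454.79711184595357, 'cx': 253.17430675934887, 'cy': 188.9566419567089, 'rvec': array([ 2.16155367, -2.153453  ,  0.1529182 ]), 'tvec': array([  -3.10395052,  570.02817053, 1283.80488087])}
{'time': 0.1, 'joint_positions': array([ 1.20899595e+00,  4.23799959e-01,  1.63058379e+00, -4.79543246e-06,
        1.08855888e+00, -1.90136057e-02]), 'qd': array([ 6.51961517e-05, -2.76696649e-03, -1.13389301e-03, -1.97683249e-04,
       -2.99381314e-03,  1.06647809e-03]), 'joint_efforts': array([ 9.15735029e-06, -5.58425045e+01, -2.82445157e+01, -8.11821155e-05,
        3.02610541e-03,  6.55832189e-07]), 'tool_pos': array([209.89016301, 588.20665119, 230.61291882]), 'ee_rot': array([-5.35769433e-01, -3.09531454e+00,  2.08330309e-03]), 'contact_force': array([ 0.05752516,  0.34521468, -0.78071851]), 'moment': array([-0.00966616,  0.00295131,  0.02369773]), 'finger_force': 0.0, 'finger_gap': 85.18816114217799}
```

View pics/scene0.png

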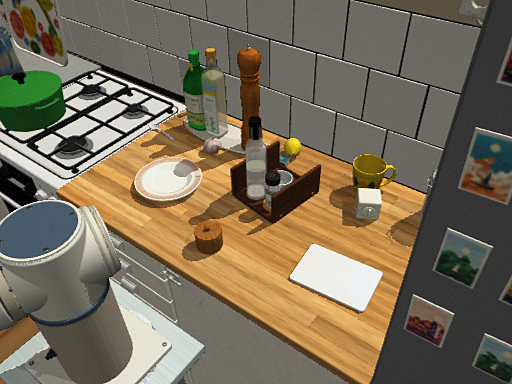

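View pics/top0.png

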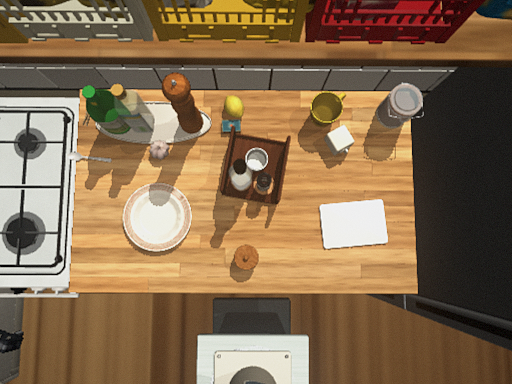

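Scene: plate at (168,178), rack (275,185), trivet (337,276), salt (208,236), timer (368,204), garlic (212,146). In the top view: plate (157,217), rack (256,168), cap (240,168), jar (264,183), ramekin (257,159), trivet (353,223). Now the measurements.

```bash
python3 - <<'E'
from h import *
for n in('top','scene'):
    z=np.load(n+'0.npz'); c={k:z[k] for k in('fx','fy','cx','cy','rvec','tvec')}; p=z['p']; P=cloud(c,z['d'])
    X,Y,Z=P[...,0],P[...,1],P[...,2]; ok=z['d']>0
    def st(name,m,rect=False):
        m=m&ok
        if m.sum()<5: print(n,name,'few',m.sum());return
        q=P[m]; (cx,cy),rr=cv2.minEnclosingCircle(q[:,:2].astype(np.float32))
        print(n,name,m.sum(),'med',np.median(q,0).round(1),'circ',round(cx,1),round(cy,1),round(rr,1),'box',q.min(0).round(0),q.max(0).round(0), cv2.minAreaRect(q[:,:2].astype(np.float32)) if rect else '')
    g=p.astype(int).min(2)
    def box(a,b,e,f): return (X>a)&(X<b)&(Y>e)&(Y<f)
    # trivet: white by colour mask, in region
    W=(g>170)&box(350,650,-420,-100)
    k,l,s,ce=cv2.connectedComponentsWithStats(W.astype(np.uint8)); i=1+s[1:,4].argmax(); st('trivet',l==i,True)
    st('plate',box(380,640,120,420)&(Z>5)&(Z<40))
    st('rackpanels',box(480,800,-120,130)&(Z>85)&(Z<108),True)
    st('cap',box(480,800,-120,130)&(Z>215)&(Z<265))
    st('capside',box(480,800,-120,130)&(Z>205)&(Z<243))
    st('jartop',box(480,700,-100,0)&(Z>85)&(Z<112)&(X<600))
    st('ram',(g>110)&box(560,720,-60,60)&(Z>35)&(Z<56))
    st('salt',box(330,480,-50,100)&(Z>10)&(Z<80))
    st('garlic',box(600,750,200,320)&(Z>10)&(Z<65))
    st('timer',box(620,780,-320,-180)&(Z>50)&(Z<70),True)
E
```

```text
top trivet 2837 med [ 473.7 -296.7    8.3] circ 474.2 -297.2 111.4 box [ 401. -396.   -5.] [ 546. -198.   17.] ((473.57586669921875, -297.5406188964844), (131.42010498046875, 190.537109375), 5.428927421569824)
top plate 3764 med [492.5 278.7  17.6] circ 513.4 268.9 189.2 box [382. 121.   5.] [640. 419.  31.] 
top rackpanels 552 med [626.7  21.   99.2] circ 636.9 -5.9 124.8 box [ 530. -104.   85.] [745.  92. 108.] ((637.079345703125, -6.314460754394531), (170.3682403564453, 188.81024169921875), 79.740966796875)
top cap 168 med [599.4  33.4 256.8] circ 600.9 34.4 17.0 box [584.  19. 217.] [618.  51. 262.] 
top capside 18 med [588.   32.5 218.4] circ 592.1 32.9 11.6 box [585.  21. 206.] [594.  44. 243.] 
top jartop 148 med [574.1 -71.6 100.8] circ 569.5 -48.2 45.2 box [530. -84.  86.] [599. -11. 112.] 
top ram 114 med [663.2 -11.7  46.3] circ 630.0 9.7 68.0 box [569. -41.  36.] [690.  55.  54.] 
top salt 476 med [375.   18.7  55.8] circ 376.1 18.5 34.9 box [341. -15.  46.] [408.  53.  75.] 
top garlic 353 med [690.8 275.2  38.6] circ 689.1 258.2 82.7 box [618. 201.  10.] [750. 320.  65.
[... 847 characters left out ...]
142 med [585.4  28.6 223.1] circ 592.1 35.1 15.3 box [578.  20. 205.] [604.  48. 243.] 
scene jartop 288 med [567.8 -66.4  97.5] circ 566.2 -48.9 48.2 box [522. -85.  85.] [600.  -6. 112.] 
scene ram 158 med [582.1  12.3  45.4] circ 620.9 5.2 68.4 box [562. -41.  35.] [688.  47.  56.] 
scene salt 740 med [359.9   9.8  53.5] circ 369.8 19.7 35.8 box [335. -16.  10.] [404.  55.  71.] 
scene garlic 340 med [684.6 274.7  34.9] circ 713.5 260.1 65.1 box [655. 201.  10.] [749. 320.  65.] 
scene timer 537 med [ 715.7 -245.3   61. ] circ 733.1 -235.6 62.9 box [ 674. -290.   50.] [ 780. -181.   70.] ((733.7752075195312, -238.03146362304688), (114.19247436523438, 64.56226348876953), 33.86766815185547)
```

```bash
python3 - <<'E'
import cv2,numpy as np
a=cv2.imread('pics/top0.png')[120:215,200:310]; b=cv2.imread('pics/scene0.png')[105:225,215:335]
a=cv2.resize(a,(398,400-56),interpolation=2); b=cv2.resize(b,(400,400),interpolation=2)
o=np.zeros((400,800,3),np.uint8); o[:344,:398]=a;o[:,400:]=b; cv2.imwrite('pics/crop0.png',o)
E
```

```text
(no output)
```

View pics/crop0.png

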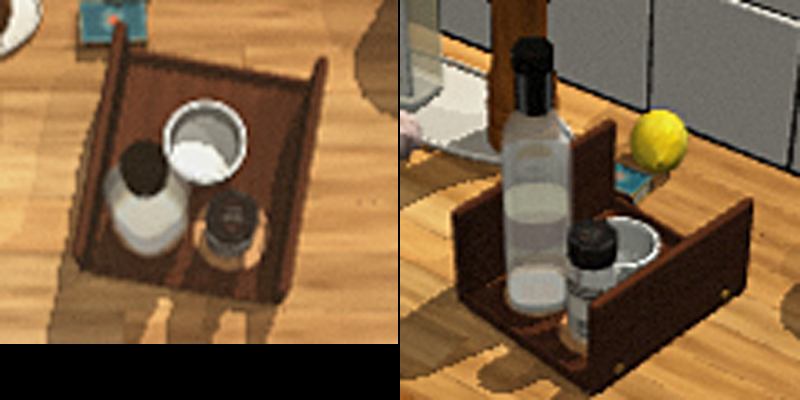

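Crop (left = top, right = scene): bottle is on the left disc, jar on the right, ramekin rim clear behind. I'll refine jar, ramekin and plate with contours and check the fridge and the wrist camera mount.

```bash
python3 - <<'E'
from h import *
for n in('top','scene'):
    z=np.load(n+'0.npz'); c={k:z[k] for k in('fx','fy','cx','cy','rvec','tvec')}; p=z['p']; P=cloud(c,z['d'])
    X,Y,Z=P[...,0],P[...,1],P[...,2]; hsv=cv2.cvtColor(p,cv2.COLOR_BGR2HSV)
    def fit(name,m,h):
        k,l,s,ce=cv2.connectedComponentsWithStats(m.astype(np.uint8)); i=1+s[1:,4].argmax()
        cn=max(cv2.findContours((l==i).astype(np.uint8),0,1)[0],key=len).reshape(-1,2)
        q=ray(c,cn,h)[:,:2].astype(np.float32); print(n,name,cv2.minEnclosingCircle(q),cv2.fitEllipse(q))
    fit('plate',(X>370)&(X<620)&(Y>150)&(Y<400)&(Z>13)&(Z<35),20)
    fit('jarlid',(np.hypot(X-585,Y+31)<30)&(Z>102)&(Z<122),113)
    fit('ramrim',(np.hypot(X-655,Y+9)<45)&(hsv[...,1]<90)&(hsv[...,2]>60)&(Z>8)&(Z<60),48)
    fit('captop',(np.hypot(X-598,Y-35)<30)&(Z>247),257)
    f=(X>300)&(X<900)&(Y<-380)&(Y>-800)&(Z>100)&(Z<700); print('fridge',f.sum(),np.percentile(Y[f],[50,95,99]) if f.sum() else '', np.percentile(P[f],[1,99],axis=0).round(0) if f.sum() else '')
c=vision.calibration('wrist'); o=get_obs(); R=cv2.Rodrigues(np.array(c['rvec']))[0]; cam=-R.T@np.array(c['tvec']).ravel()
Rt=cv2.Rodrigues(o['ee_rot'])[0]; print(c['fx'],'cam in tool',Rt.T@(cam-o['tool_pos']),'Rt\n',Rt.round(3))
a=np.radians(-10.1); 
E
```

```text
top plate ((492.0997009277344, 279.1012268066406), 99.99027252197266) ((492.07275390625, 278.89410400390625), (196.47227478027344, 197.53369140625), 155.39378356933594)
top jarlid ((587.799072265625, -29.929182052612305), 20.24256706237793) ((587.843994140625, -30.095321655273438), (38.54917907714844, 39.25029373168945), 87.13265228271484)
top ramrim ((657.81298828125, -9.961640357971191), 34.483055114746094) ((658.3781127929688, -10.244683265686035), (62.58549499511719, 67.6974105834961), 119.6910629272461)
top captop ((600.4129028320312, 34.19523620605469), 16.879669189453125) ((600.4641723632812, 34.096160888671875), (31.651472091674805, 32.51847457885742), 116.53734588623047)
fridge 19332 [-497.7919112  -433.80132366 -391.05391935] [[ 306. -504.  105.]
 [ 885. -391.  491.]]
scene plate ((487.1174621582031, 283.09820556640625), 100.69392395019531) ((486.92803955078125, 283.11260986328125), (197.22010803222656, 197.7454376220703), 146.2131805419922)
scene jarlid ((577.4160766601562, -29.893075942993164), 26.266481399536133) ((578.5006713867188, -30.976478576660156), (39.67133331298828, 49.91310119628906), 125.93871307373047)
scene ramrim ((645.7123413085938, -13.087556838989258), 42.184566497802734) ((655.4349975585938, -18.9148006439209), (38.12031173706055, 84.19377136230469), 124.86705780029297)
scene captop ((588.5415649414062, 31.415706634521484), 22.065532684326172) ((588.810302734375, 31.86725616455078), (32.2713508605957, 43.03700256347656), 130.37355041503906)
fridge 25 [-381.81506848 -380.03649169 -380.01484688] [[ 760. -385.  102.]
 [ 796. -380.  142.]]
297.3186396354542 cam in tool [  74.57806714   -0.51375217 -143.29176739] Rt
 [[-0.942  0.336 -0.   ]
 [ 0.336  0.942 -0.001]
 [ 0.    -0.001 -1.   ]]
```

```bash
cat >> h.py <<'E'
A=np.radians(-10.1)
RT=np.array([[-np.sin(A),np.cos(A),0],[np.cos(A),np.sin(A),0],[0,0,-1.]])
def mv(*T):
    o=get_obs(); Rt=cv2.Rodrigues(o['ee_rot'])[0]
    print('at',o['tool_pos'].round(1),'t',round(o['time'],2),'gap',round(o['finger_gap'],1),'F',o['contact_force'].round(1))
    for t in T: print(t,'->',(Rt.T@(np.array(t)-o['tool_pos'])).round(1),'turn',np.degrees(cv2.Rodrigues(Rt.T@RT)[0]).ravel().round(2))
E
python3 -c "
from h import *
mv((400,300,340),(610,-70,340))"
```

```text
at [209.9 588.2 230.6] t 0.1 gap 85.2 F [ 0.1  0.3 -0.8]
(400, 300, 340) -> [-275.9 -207.7 -109.1] turn [-7.000e-02  5.000e-02  8.046e+01]
(610, -70, 340) -> [-598.1 -485.6 -108.7] turn [-7.000e-02  5.000e-02  8.046e+01]
```

Request:
play_rows(translation=[[-10, -5, -50], [-40, -30, -109], [-85, -65, -109], [-130, -100, -109], [-180, -140, -109], [-230, -180, -109], [-280, -220, -109], [-330, -260, -109], [-380, -300, -109], [-420, -340, -109]], turn=[[0, 0, 4], [0, 0, 12], [0, 0, 20], [0, 0, 28], [0, 0, 36], [0, 0, 45], [0, 0, 54], [0, 0, 63], [0, 0, 72], [0, 0, 80.5]], grip=[-1, -1, -1, -1, -1, -1, -1, -1, -1, -1])

```text
time: 1.35
tool_pos: [491.4, 126.8, 340.2]
ee_rot: [-2.414, -2.01, -0.0]
contact_force: [0.5, 0.4, -0.2]
finger_gap: 85.4
finger_force: 0.0
```

```bash
python3 -c "
from h import *
mv((610,-70,340))"
```

```text
at [491.4 126.8 340.2] t 1.35 gap 85.4 F [ 0.5  0.4 -0.2]
(610, -70, 340) -> [-172.1  152.3    0.2] turn [ 0.   -0.01 -0.33]
```

Request:
play_rows(translation=[[-30, 25, 0], [-65, 55, 0], [-100, 85, 0], [-135, 120, 0], [-160, 140, 0], [-172, 152, 0], [-172, 152, 0], [-172, 152, 0], [-172, 152, 0], [-172, 152, 0]], turn=[[0, 0, 0], [0, 0, 0], [0, 0, 0], [0, 0, 0], [0, 0, 0], [0, 0, 0], [0, 0, 0], [0, 0, 0], [0, 0, 0], [0, 0, 0]], grip=[-1, -1, -1, -1, -1, -1, -1, -1, -1, -1])

```text
time: 2.6
tool_pos: [609.7, -66.6, 340.6]
ee_rot: [2.408, 2.018, 0.0]
contact_force: [-0.1, 0.4, 0.8]
finger_gap: 85.7
finger_force: 0.0
```

```bash
cat >> h.py <<'E'
def fcloud(c,d):
    # equidistant fisheye: depth along optical axis
    v,u=np.mgrid[:384,:512]; a=(u-c['cx'])/c['fx']; b=(v-c['cy'])/c['fy']; th=np.hypot(a,b)+1e-9
    s=np.tan(th)/th; R=cv2.Rodrigues(np.array(c['rvec'],float))[0]; t=np.array(c['tvec'],float).ravel()
    return (np.dstack([a*s*d,b*s*d,d])-t)@R
def fray(c,uv,z):
    uv=np.atleast_2d(uv).astype(float); a=(uv[:,0]-c['cx'])/c['fx']; b=(uv[:,1]-c['cy'])/c['fy']; th=np.hypot(a,b)+1e-9; s=np.tan(th)/th
    R=cv2.Rodrigues(np.array(c['rvec'],float))[0]; t=np.array(c['tvec'],float).ravel(); o=-R.T@t
    d=np.c_[a*s,b*s,np.ones(len(a))]@R; return o+d*((z-o[2])/d[:,2])[:,None]
def blob(m):
    k,l,s,ce=cv2.connectedComponentsWithStats(m.astype(np.uint8)); i=1+s[1:,4].argmax()
    return max(cv2.findContours((l==i).astype(np.uint8),0,1)[0],key=len).reshape(-1,2)
E
python3 - <<'E'
from h import *
mv((597.7,35.4,340))
c,p,d=cap('wrist'); cv2.imwrite('pics/w1.png',p); np.savez('w1.npz',p=p,d=d,**{k:np.array(v) for k,v in c.items()})
P=fcloud(c,d); X,Y,Z=P[...,0],P[...,1],P[...,2]; hsv=cv2.cvtColor(p,cv2.COLOR_BGR2HSV)
def fit(n,m,h):
    if m.sum()<30: print(n,'few');return
    q=fray(c,blob(m),h)[:,:2].astype(np.float32); print(n,cv2.minEnclosingCircle(q),cv2.fitEllipse(q))
fit('cap',(np.hypot(X-598,Y-35)<30)&(Z>245),257)
fit('jar',(np.hypot(X-585,Y+30)<30)&(Z>104)&(Z<122),113)
fit('ram',(np.hypot(X-656,Y+9)<45)&(Z>38)&(Z<56),48)
m=(X>500)&(X<760)&(abs(Y)<120)&(Z>90)&(Z<106); print('panels',m.sum(),cv2.minAreaRect(P[m][:,:2].astype(np.float32)),np.median(Z[m]))
E
```

```text
at [609.7 -66.6 340.6] t 2.6 gap 85.7 F [-0.1  0.4  0.8]
(597.7, 35.4, 340) -> [ 98.3 -29.7   0.6] turn [ 0.01 -0.    0.02]
cap ((598.2757568359375, 35.15033721923828), 17.372570037841797) ((597.8689575195312, 35.04183578491211), (32.4930534362793, 33.282169342041016), 41.80530548095703)
jar ((585.797119140625, -28.952686309814453), 20.910158157348633) ((585.6151123046875, -28.797748565673828), (39.60551834106445, 40.54926300048828), 123.56168365478516)
ram ((655.0123901367188, -8.886126518249512), 33.79424285888672) ((655.3929443359375, -8.6126070022583), (64.76087188720703, 65.43875885009766), 102.67379760742188)
panels 2303 ((633.6024169921875, -4.337348937988281), (170.12611389160156, 188.69483947753906), 80.03636932373047) 99.73544830028513
```

View pics/w1.png

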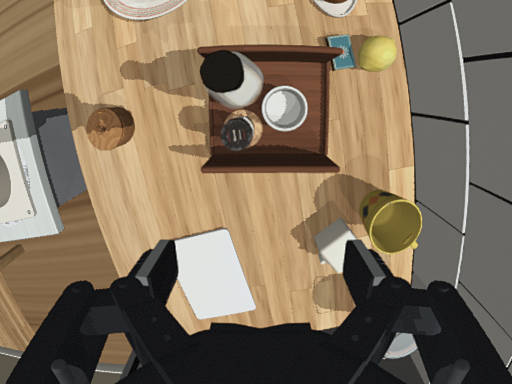

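Wrist view: cap at (222,72), jar (238,133), ramekin (285,107), trivet (215,272). Its values agree with the mean of the other two cameras. Moving above the bottle.

Request:
play_rows(translation=[[20, -6, 0], [45, -14, 0], [70, -22, 0], [90, -28, 0], [98, -30, 0], [98, -30, 0], [98, -30, 0], [98, -30, 15], [98, -30, 30], [98, -30, 30]], turn=[[0, 0, 0], [0, 0, 0], [0, 0, 0], [0, 0, 0], [0, 0, 0], [0, 0, 0], [0, 0, 0], [0, 0, 0], [0, 0, 0], [0, 0, 0]], grip=[-1, -1, -1, -1, -1, -1, -1, -1, -1, -1])

```text
time: 3.9
tool_pos: [596.5, 34.1, 308.0]
ee_rot: [-2.408, -2.014, 0.005]
contact_force: [0.2, 0.7, -0.7]
finger_gap: 85.3
finger_force: 0.0
```

```bash
python3 - <<'E'
from h import *
mv((598,35.1,212))
z=np.load('w1.npz'); c={k:z[k] for k in('fx','fy','cx','cy','rvec','tvec')}; p=z['p']; P=fcloud(c,z['d']); X,Y,Z=[P[...,i] for i in range(3)]
m=(p.min(2)>150)&(X>380)&(X<570)&(Y<-180)&(Y>-410); q=fray(c,blob(m),8)[:,:2].astype(np.float32); print(cv2.minAreaRect(q))
for n in ('top','scene'):
    z=np.load(n+'0.npz'); c={k:z[k] for k in('fx','fy','cx','cy','rvec','tvec')}; p=z['p']; P=cloud(c,z['d']); X,Y,Z=[P[...,i] for i in range(3)]
    m=(p.min(2)>150)&(X>380)&(X<570)&(Y<-180)&(Y>-410); q=ray(c,blob(m),8)[:,:2].astype(np.float32); print(cv2.minAreaRect(q))
E
```

```text
at [596.5  34.1 308. ] t 3.9 gap 85.3 F [ 0.2  0.7 -0.7]
(598, 35.1, 212) -> [ 1.4  1.7 96. ] turn [-0.23  0.05 -0.07]
((471.2071533203125, -296.6495361328125), (131.79205322265625, 191.7281951904297), 5.498186111450195)
((473.42498779296875, -296.36553955078125), (131.3278045654297, 190.9723358154297), 5.433565616607666)
((469.04290771484375, -295.3591003417969), (129.91317749023438, 189.96267700195312), 5.4251179695129395)
```

Request:
play_rows(translation=[[1.4, 1.7, 20], [1.4, 1.7, 40], [1.4, 1.7, 60], [1.4, 1.7, 78], [1.4, 1.7, 90], [1.4, 1.7, 96], [1.4, 1.7, 96], [1.4, 1.7, 96], [1.4, 1.7, 96], [1.4, 1.7, 96]], turn=[[0, 0, 0], [0, 0, 0], [0, 0, 0], [0, 0, 0], [0, 0, 0], [0, 0, 0], [0, 0, 0], [0, 0, 0], [0, 0, 0], [0, 0, 0]], grip=[-1, -1, -1, -1, -1, -1, -1, -0.3, -0.1, 0.1], grip_force=40)

```text
time: 5.15
tool_pos: [599.8, 35.5, 214.8]
ee_rot: [2.409, 2.016, 0.001]
contact_force: [-0.2, 0.3, 1.9]
finger_gap: 38.5
finger_force: 5.7
```

Request:
play_rows(translation=[[0, 0, 0], [0, 0, 0], [0, 0, 0], [0, 0, 0], [0, 0, 0], [0, 0, 0], [0, 0, 0], [0, 0, 0], [0, 0, 0], [0, 0, 0]], turn=[[0, 0, 0], [0, 0, 0], [0, 0, 0], [0, 0, 0], [0, 0, 0], [0, 0, 0], [0, 0, 0], [0, 0, 0], [0, 0, 0], [0, 0, 0]], grip=[0.1, 0.2, 0.3, 0.5, 0.8, 1, 1, 1, 1, 1], grip_force=40)

```text
time: 6.4
tool_pos: [600.0, 35.5, 215.1]
ee_rot: [2.409, 2.016, 0.002]
contact_force: [-0.5, -0.2, 5.8]
finger_gap: 36.3
finger_force: 39.2
```

```bash
python3 - <<'E'
from h import *
mv((598,35.1,345))
E
```

```text
at [600.   35.5 215.1] t 6.4 gap 36.3 F [-0.5 -0.2  5.8]
(598, 35.1, 345) -> [  -0.7   -1.8 -129.9] turn [ 0.07 -0.02 -0.05]
```

Request:
play_rows(translation=[[0, 0, -10], [0, 0, -25], [0, 0, -45], [0, 0, -65], [0, 0, -85], [0, 0, -105], [0, 0, -120], [0, 0, -130], [0, 0, -130], [0, 0, -130]], turn=[[0, 0, 0], [0, 0, 0], [0, 0, 0], [0, 0, 0], [0, 0, 0], [0, 0, 0], [0, 0, 0], [0, 0, 0], [0, 0, 0], [0, 0, 0]], grip=[1, 1, 1, 1, 1, 1, 1, 1, 1, 1])

```text
time: 7.65
tool_pos: [599.2, 35.5, 343.5]
ee_rot: [-2.408, -2.016, 0.002]
contact_force: [-1.0, 0.4, -4.0]
finger_gap: 36.4
finger_force: 39.2
```

```bash
python3 - <<'E'
from h import *
mv((475.6,-341,345))
c,p,d=cap('scene'); cv2.imwrite('pics/s2.png',p)
E
```

```text
at [599.2  35.5 343.5] t 7.65 gap 36.4 F [-1.   0.4 -4. ]
(475.6, -341, 345) -> [-392.4  -55.3   -1.3] turn [-0.08  0.02 -0.04]
```

View pics/s2.png

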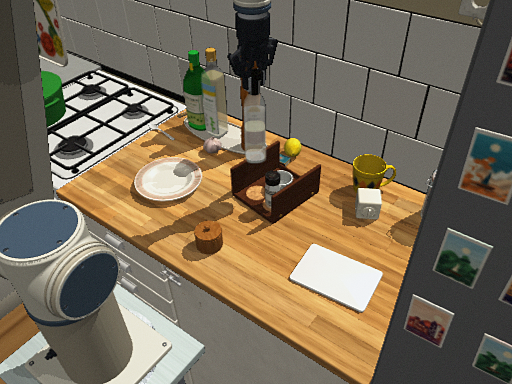

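Bottle hangs upright at (255,130) over the rack; jar still stands at (272,190). Carrying it to the trivet.

Request:
play_rows(translation=[[-10, 0, 0], [-35, -3, 0], [-70, -7, 0], [-115, -14, 0], [-165, -22, 0], [-215, -30, 0], [-265, -38, 0], [-315, -46, 0], [-360, -52, 0], [-385, -55, 0]], turn=[[0, 0, 0], [0, 0, 0], [0, 0, 0], [0, 0, 0], [0, 0, 0], [0, 0, 0], [0, 0, 0], [0, 0, 0], [0, 0, 0], [0, 0, 0]], grip=[1, 1, 1, 1, 1, 1, 1, 1, 1, 1])

```text
time: 8.95
tool_pos: [476.1, -336.4, 344.0]
ee_rot: [-2.411, -2.014, 0.001]
contact_force: [0.3, 0.2, -3.3]
finger_gap: 36.0
finger_force: 39.0
```

Request:
play_rows(translation=[[-7, 0, 0], [-7, 0, 10], [-7, 0, 30], [-7, 0, 50], [-7, 0, 70], [-7, 0, 90], [-7, 0, 105], [-7, 0, 112], [-7, 0, 112], [-7, 0, 112]], turn=[[0, 0, 0], [0, 0, 0], [0, 0, 0], [0, 0, 0], [0, 0, 0], [0, 0, 0], [0, 0, 0], [0, 0, 0], [0, 0, 0], [0, 0, 0]], grip=[1, 1, 1, 1, 1, 1, 1, 1, 1, 1])

```text
time: 10.2
tool_pos: [476.9, -340.9, 233.0]
ee_rot: [2.408, 2.016, 0.0]
contact_force: [0.2, 0.1, -2.8]
finger_gap: 36.1
finger_force: 39.2
```

```bash
python3 - <<'E'
from h import *
mv((475.6,-341,215))
E
```

```text
at [ 476.9 -340.9  233. ] t 10.2 gap 36.1 F [ 0.2  0.1 -2.8]
(475.6, -341, 215) -> [-0.3 -1.3 18. ] turn [ 0.07  0.03 -0.04]
```

Request:
play_rows(translation=[[0, 0, 4], [0, 0, 8], [0, 0, 12], [0, 0, 15], [0, 0, 16], [0, 0, 17], [0, 0, 18], [0, 0, 18], [0, 0, 18], [0, 0, 18]], turn=[[0, 0, 0], [0, 0, 0], [0, 0, 0], [0, 0, 0], [0, 0, 0], [0, 0, 0], [0, 0, 0], [0, 0, 0], [0, 0, 0], [0, 0, 0]], grip=[1, 1, 1, 1, 1, 1, 1, 1, 1, 1])

```text
time: 11.45
tool_pos: [476.8, -341.1, 215.2]
ee_rot: [2.408, 2.015, 0.0]
contact_force: [-0.9, 0.8, 6.2]
finger_gap: 36.0
finger_force: 41.0
```

Contact, same height and force as at the grasp. Release, then rise.

Request:
play_rows(translation=[[0, 0, 0], [0, 0, 0], [0, 0, 0], [0, 0, 0], [0, 0, 0], [0, 0, -10], [0, 0, -35], [0, 0, -65], [0, 0, -95], [0, 0, -115]], turn=[[0, 0, 0], [0, 0, 0], [0, 0, 0], [0, 0, 0], [0, 0, 0], [0, 0, 0], [0, 0, 0], [0, 0, 0], [0, 0, 0], [0, 0, 0]], grip=[0, -0.3, -0.6, -1, -1, -1, -1, -1, -1, -1])

```text
time: 12.7
tool_pos: [476.8, -341.0, 331.8]
ee_rot: [2.407, 2.015, 0.001]
contact_force: [0.6, 0.2, 0.2]
finger_gap: 85.5
finger_force: 0.0
```

```bash
python3 - <<'E'
from h import *
mv((585.7,-28.9,330),(585.7,-28.9,72))
E
```

```text
at [ 476.8 -341.   331.8] t 12.7 gap 85.5 F [0.6 0.2 0.2]
(585.7, -28.9, 330) -> [326.4  52.2   1.6] turn [ 0.13  0.06 -0.04]
(585.7, -28.9, 72) -> [326.7  51.7 259.6] turn [ 0.13  0.06 -0.04]
```

Request:
play_rows(translation=[[25, 4, 0], [70, 11, 0], [120, 19, 0], [170, 27, 0], [220, 35, 0], [270, 43, 0], [310, 50, 0], [326, 52, 10], [326, 52, 40], [326, 52, 80]], turn=[[0, 0, 0], [0, 0, 0], [0, 0, 0], [0, 0, 0], [0, 0, 0], [0, 0, 0], [0, 0, 0], [0, 0, 0], [0, 0, 0], [0, 0, 0]], grip=[-1, -1, -1, -1, -1, -1, -1, -1, -1, -1])

```text
time: 13.95
tool_pos: [585.4, -29.3, 249.2]
ee_rot: [2.407, 2.016, 0.002]
contact_force: [0.5, -0.1, -1.3]
finger_gap: 85.3
finger_force: 0.0
```

```bash
python3 - <<'E'
from h import *
mv((585.7,-28.9,66))
c,p,d=cap('scene'); P=cloud(c,d); X,Y,Z=[P[...,i] for i in range(3)]
m=(np.hypot(X-585.7,Y+28.9)<35)&(Z>70)&(Z<125); print(m.sum(),np.median(P[m],0)); cv2.imwrite('pics/s3.png',p)
E
```

```text
at [585.4 -29.3 249.2] t 13.95 gap 85.3 F [ 0.5 -0.1 -1.3]
(585.7, -28.9, 66) -> [  0.5  -0.2 183.2] turn [ 0.13  0.01 -0.03]
297 [572.68797218 -33.16849722 104.92089213]
```

View pics/s3.png

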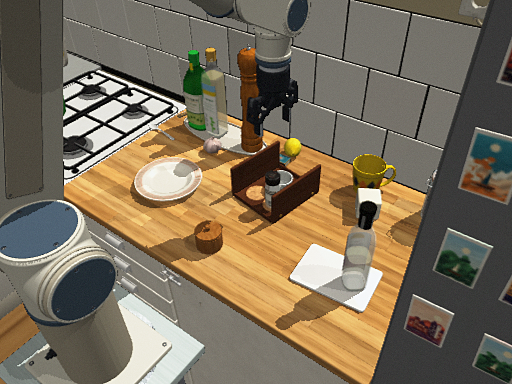

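Bottle stands upright on the trivet (base about (355,285)); jar at (272,190) is clear. Descending on the jar.

Request:
play_rows(translation=[[0.5, 0, 25], [0.5, 0, 55], [0.5, 0, 85], [0.5, 0, 115], [0.5, 0, 140], [0.5, 0, 160], [0.5, 0, 175], [0.5, 0, 182], [0.5, 0, 183], [0.5, 0, 183]], turn=[[0, 0, 0], [0, 0, 0], [0, 0, 0], [0, 0, 0], [0, 0, 0], [0, 0, 0], [0, 0, 0], [0, 0, 0], [0, 0, 0], [0, 0, 0]], grip=[-1, -1, -1, -1, -1, -1, -1, -1, -1, -1])

```text
time: 15.25
tool_pos: [585.5, -28.5, 66.9]
ee_rot: [2.409, 2.016, 0.001]
contact_force: [-0.9, -0.7, -0.2]
finger_gap: 85.5
finger_force: 0.0
```

Request:
play_rows(translation=[[0, 0, 0], [0, 0, 0], [0, 0, 0], [0, 0, 0], [0, 0, 0], [0, 0, 0], [0, 0, 0], [0, 0, 0], [0, 0, 0], [0, 0, 0]], turn=[[0, 0, 0], [0, 0, 0], [0, 0, 0], [0, 0, 0], [0, 0, 0], [0, 0, 0], [0, 0, 0], [0, 0, 0], [0, 0, 0], [0, 0, 0]], grip=[-0.5, -0.2, -0.1, 0, 0.1, 0.3, 0.6, 1, 1, 1], grip_force=30)

```text
time: 16.5
tool_pos: [585.3, -28.4, 66.5]
ee_rot: [2.409, 2.016, 0.0]
contact_force: [0.0, 0.3, 4.0]
finger_gap: 40.3
finger_force: 30.1
```

```bash
python3 - <<'E'
from h import *
mv((585.7,-28.9,190),(466.5,-246.4,190))
E
```

```text
at [585.3 -28.4  66.5] t 16.5 gap 40.3 F [0.  0.3 4. ]
(585.7, -28.9, 190) -> [  -0.4    0.5 -123.5] turn [ 0.02 -0.   -0.04]
(466.5, -246.4, 190) -> [-235.5  -78.5 -123.6] turn [ 0.02 -0.   -0.04]
```

Request:
play_rows(translation=[[0, 0, -10], [0, 0, -30], [0, 0, -55], [0, 0, -80], [0, 0, -105], [0, 0, -122], [0, 0, -125], [-15, -5, -125], [-45, -15, -125], [-80, -27, -125]], turn=[[0, 0, 0], [0, 0, 0], [0, 0, 0], [0, 0, 0], [0, 0, 0], [0, 0, 0], [0, 0, 0], [0, 0, 0], [0, 0, 0], [0, 0, 0]], grip=[1, 1, 1, 1, 1, 1, 1, 1, 1, 1])

```text
time: 17.75
tool_pos: [542.7, -103.4, 190.0]
ee_rot: [-2.407, -2.016, 0.003]
contact_force: [-0.4, -0.5, -0.6]
finger_gap: 40.5
finger_force: 30.4
```

Request:
play_rows(translation=[[-35, -12, 0], [-75, -25, 0], [-115, -38, 0], [-140, -47, 0], [-153, -51, 5], [-155, -52, 25], [-155, -52, 50], [-155, -52, 75], [-155, -52, 95], [-155, -52, 105]], turn=[[0, 0, 0], [0, 0, 0], [0, 0, 0], [0, 0, 0], [0, 0, 0], [0, 0, 0], [0, 0, 0], [0, 0, 0], [0, 0, 0], [0, 0, 0]], grip=[1, 1, 1, 1, 1, 1, 1, 1, 1, 1])

```text
time: 19.0
tool_pos: [464.9, -245.1, 84.5]
ee_rot: [-2.407, -2.015, 0.002]
contact_force: [-0.2, 0.0, -0.8]
finger_gap: 40.2
finger_force: 30.4
```

```bash
python3 - <<'E'
from h import *
mv((466.5,-246.4,66.5))
E
```

```text
at [ 464.9 -245.1   84.5] t 19.0 gap 40.2 F [-0.2  0.  -0.8]
(466.5, -246.4, 66.5) -> [-1.   1.9 18. ] turn [-0.17 -0.06 -0.02]
```

Request:
play_rows(translation=[[0, 0, 4], [0, 0, 8], [0, 0, 12], [0, 0, 15], [0, 0, 16], [0, 0, 17], [0, 0, 17], [0, 0, 17], [0, 0, 17], [0, 0, 17]], turn=[[0, 0, 0], [0, 0, 0], [0, 0, 0], [0, 0, 0], [0, 0, 0], [0, 0, 0], [0, 0, 0], [0, 0, 0], [0, 0, 0], [0, 0, 0]], grip=[1, 1, 1, 1, 1, 1, 1, 1, 1, 1])

```text
time: 20.25
tool_pos: [466.0, -245.9, 69.4]
ee_rot: [2.409, 2.016, 0.0]
contact_force: [-0.1, 0.8, -1.0]
finger_gap: 40.1
finger_force: 30.4
```

Request:
play_rows(translation=[[0, 0, 0.5], [0, 0, 1], [0, 0, 1.5], [0, 0, 2], [0, 0, 2.5], [0, 0, 3], [0, 0, 3], [0, 0, 3], [0, 0, 3], [0, 0, 3]], turn=[[0, 0, 0], [0, 0, 0], [0, 0, 0], [0, 0, 0], [0, 0, 0], [0, 0, 0], [0, 0, 0], [0, 0, 0], [0, 0, 0], [0, 0, 0]], grip=[1, 1, 1, 1, 1, 1, 1, 1, 1, 1])

```text
time: 21.5
tool_pos: [466.0, -245.9, 66.5]
ee_rot: [2.409, 2.016, 0.0]
contact_force: [-1.1, 0.4, 3.7]
finger_gap: 40.3
finger_force: 30.6
```

Request:
play_rows(translation=[[0, 0, 0], [0, 0, 0], [0, 0, 0], [0, 0, 0], [0, 0, 0], [0, 0, -10], [0, 0, -35], [0, 0, -70], [0, 0, -110], [0, 0, -150]], turn=[[0, 0, 0], [0, 0, 0], [0, 0, 0], [0, 0, 0], [0, 0, 0], [0, 0, 0], [0, 0, 0], [0, 0, 0], [0, 0, 0], [0, 0, 0]], grip=[0, -0.3, -0.6, -1, -1, -1, -1, -1, -1, -1])

```text
time: 22.75
tool_pos: [465.8, -245.8, 218.3]
ee_rot: [2.409, 2.016, 0.0]
contact_force: [1.2, 0.6, 0.2]
finger_gap: 85.7
finger_force: 0.0
```

```bash
python3 - <<'E'
from h import *
mv((655.2,-8.8,215),(655.2,-8.8,13))
c,p,d=cap('top'); cv2.imwrite('pics/t4.png',p); P=cloud(c,d); X,Y,Z=[P[...,i] for i in range(3)]
hsv=cv2.cvtColor(p,cv2.COLOR_BGR2HSV)
m=(np.hypot(X-656,Y+9)<45)&(hsv[...,1]<90)&(hsv[...,2]>60)&(Z>8)&(Z<60)
q=ray(c,blob(m),48)[:,:2].astype(np.float32); print('ram(top, bias +2.7,-1.3)',cv2.minEnclosingCircle(q))
E
```

```text
at [ 465.8 -245.8  218.3] t 22.75 gap 85.7 F [1.2 0.6 0.2]
(655.2, -8.8, 215) -> [266.6 144.7   3.3] turn [ 0.03  0.01 -0.04]
(655.2, -8.8, 13) -> [266.7 144.6 205.3] turn [ 0.03  0.01 -0.04]
ram(top, bias +2.7,-1.3) ((657.6249389648438, -9.203283309936523), 34.71607971191406)
```

View pics/t4.png

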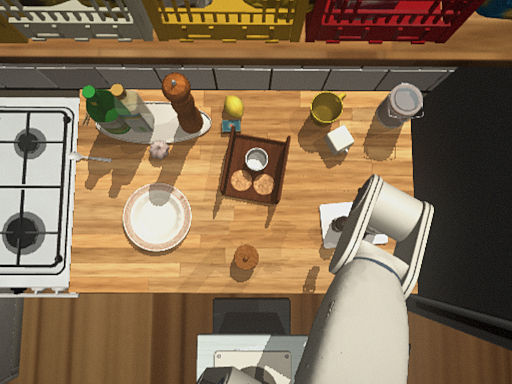

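Top view: both cork discs (242,180), (263,183) are empty, ramekin unmoved at (257,159), arm over the trivet. Moving above the ramekin.

Request:
play_rows(translation=[[25, 13, 0], [65, 35, 0], [105, 57, 0], [145, 79, 0], [185, 101, 0], [225, 122, 0], [255, 138, 0], [266, 144.5, 10], [266, 144.5, 40], [266, 144.5, 70]], turn=[[0, 0, 0], [0, 0, 0], [0, 0, 0], [0, 0, 0], [0, 0, 0], [0, 0, 0], [0, 0, 0], [0, 0, 0], [0, 0, 0], [0, 0, 0]], grip=[-1, -1, -1, -1, -1, -1, -1, -1, -1, -1])

```text
time: 24.05
tool_pos: [654.4, -10.0, 145.3]
ee_rot: [2.409, 2.016, -0.001]
contact_force: [0.5, -0.3, 0.1]
finger_gap: 85.3
finger_force: 0.0
```

```bash
python3 - <<'E'
from h import *
mv((655.2,-8.8,14))
c,p,d=cap('wrist'); cv2.imwrite('pics/w5.png',p); P=fcloud(c,d); X,Y,Z=[P[...,i] for i in range(3)]
m=(np.hypot(X-655,Y+9)<45)&(Z>38)&(Z<56)
if m.sum()>50: q=fray(c,blob(m),48)[:,:2].astype(np.float32); print(cv2.minEnclosingCircle(q),cv2.fitEllipse(q))
c,p,d=cap('scene'); cv2.imwrite('pics/s5.png',p)
E
```

```text
at [654.4 -10.  145.3] t 24.05 gap 85.3 F [ 0.5 -0.3  0.1]
(655.2, -8.8, 14) -> [  1.3   0.6 131.3] turn [-0.01  0.02 -0.04]
((655.68798828125, -8.353425979614258), 33.23091506958008) ((655.6176147460938, -8.318822860717773), (65.1302261352539, 65.47596740722656), 7.411884307861328)
```

View pics/w5.png

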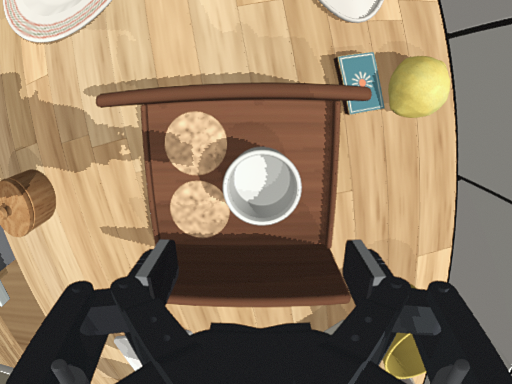

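Wrist view: ramekin at (262,187), centre (655.5,-8.4), unobstructed. Descending.

Request:
play_rows(translation=[[1.3, 0.8, 20], [1.3, 0.8, 42], [1.3, 0.8, 64], [1.3, 0.8, 84], [1.3, 0.8, 102], [1.3, 0.8, 116], [1.3, 0.8, 125], [1.3, 0.8, 129], [1.3, 0.8, 130], [1.3, 0.8, 130]], turn=[[0, 0, 0], [0, 0, 0], [0, 0, 0], [0, 0, 0], [0, 0, 0], [0, 0, 0], [0, 0, 0], [0, 0, 0], [0, 0, 0], [0, 0, 0]], grip=[-1, -1, -1, -1, -1, -1, -1, -1, -1, -1])

```text
time: 25.4
tool_pos: [656.4, -8.3, 16.8]
ee_rot: [2.409, 2.016, 0.001]
contact_force: [0.3, -0.1, 0.5]
finger_gap: 85.5
finger_force: 0.0
```

Request:
play_rows(translation=[[0, 0, 0], [0, 0, 0], [0, 0, 0], [0, 0, 0], [0, 0, 0], [0, 0, 0], [0, 0, 0], [0, 0, 0], [0, 0, 0], [0, 0, 0]], turn=[[0, 0, 0], [0, 0, 0], [0, 0, 0], [0, 0, 0], [0, 0, 0], [0, 0, 0], [0, 0, 0], [0, 0, 0], [0, 0, 0], [0, 0, 0]], grip=[-0.8, -0.7, -0.6, -0.5, -0.4, -0.2, 0.2, 0.6, 1, 1], grip_force=30)

```text
time: 26.65
tool_pos: [656.2, -8.3, 16.9]
ee_rot: [2.409, 2.016, 0.0]
contact_force: [-2.2, 0.2, 5.2]
finger_gap: 65.2
finger_force: 32.6
```

```bash
python3 - <<'E'
from h import *
mv((655,-8.8,155),(489.5,281,155))
E
```

```text
at [656.2  -8.3  16.9] t 26.65 gap 65.2 F [-2.2  0.2  5.2]
(655, -8.8, 155) -> [  -0.7   -1.  -138.1] turn [ 0.01 -0.   -0.04]
(489.5, 281, 155) -> [ 255.5 -215.  -138.1] turn [ 0.01 -0.   -0.04]
```

Request:
play_rows(translation=[[0, 0, -8], [0, 0, -25], [0, 0, -50], [0, 0, -75], [0, 0, -100], [0, 0, -122], [0, 0, -135], [0, 0, -137], [15, -12, -137], [40, -34, -137]], turn=[[0, 0, 0], [0, 0, 0], [0, 0, 0], [0, 0, 0], [0, 0, 0], [0, 0, 0], [0, 0, 0], [0, 0, 0], [0, 0, 0], [0, 0, 0]], grip=[1, 1, 1, 1, 1, 1, 1, 1, 1, 1])

```text
time: 27.9
tool_pos: [628.5, 37.6, 152.2]
ee_rot: [-2.41, -2.014, 0.002]
contact_force: [0.0, -1.0, -1.3]
finger_gap: 64.5
finger_force: 33.6
```

Request:
play_rows(translation=[[30, -25, 0], [65, -55, 0], [100, -84, 0], [135, -113, 0], [170, -143, 0], [200, -168, 0], [213, -180, 0], [215, -181, 0], [215, -181, 0], [215, -181, 0]], turn=[[0, 0, 0], [0, 0, 0], [0, 0, 0], [0, 0, 0], [0, 0, 0], [0, 0, 0], [0, 0, 0], [0, 0, 0], [0, 0, 0], [0, 0, 0]], grip=[1, 1, 1, 1, 1, 1, 1, 1, 1, 1])

```text
time: 29.15
tool_pos: [489.8, 279.6, 153.2]
ee_rot: [2.41, 2.015, -0.0]
contact_force: [0.9, -0.5, -1.3]
finger_gap: 64.7
finger_force: 33.6
```

```bash
python3 - <<'E'
from h import *
mv((489.5,281,18))
c,p,d=cap('wrist'); cv2.imwrite('pics/w6.png',p); P=fcloud(c,d); X,Y,Z=[P[...,i] for i in range(3)]
m=(X>370)&(X<620)&(Y>150)&(Y<400)&(Z>13)&(Z<35)
q=fray(c,blob(m),20)[:,:2].astype(np.float32); print(cv2.minEnclosingCircle(q),cv2.fitEllipse(q))
E
```

```text
at [489.8 279.6 153.2] t 29.15 gap 64.7 F [ 0.9 -0.5 -1.3]
(489.5, 281, 18) -> [  1.3  -0.6 135.2] turn [ 0.    0.01 -0.12]
((487.8053894042969, 279.95654296875), 100.83590698242188) ((489.9205627441406, 287.4603271484375), (169.65322875976562, 185.6195831298828), 80.04051971435547)
```

View pics/w6.png

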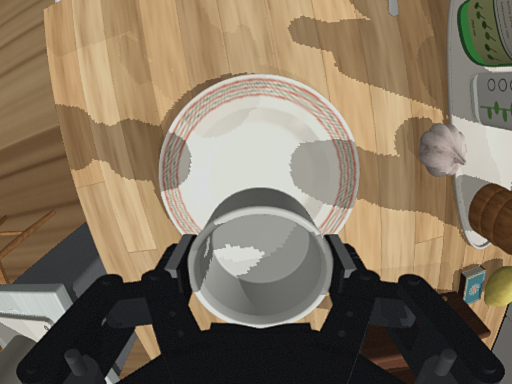

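Wrist view: ramekin held level (262,262), plate below it (260,165). Lowering.

Request:
play_rows(translation=[[1, -0.5, 15], [1, -0.5, 38], [1, -0.5, 62], [1, -0.5, 84], [1, -0.5, 102], [1, -0.5, 114], [1, -0.5, 120], [1, -0.5, 122], [1, -0.5, 122], [1, -0.5, 122]], turn=[[0, 0, 0], [0, 0, 0], [0, 0, 0], [0, 0, 0], [0, 0, 0], [0, 0, 0], [0, 0, 0], [0, 0, 0], [0, 0, 0], [0, 0, 0]], grip=[1, 1, 1, 1, 1, 1, 1, 1, 1, 1])

```text
time: 30.45
tool_pos: [489.4, 281.9, 31.9]
ee_rot: [2.409, 2.016, 0.002]
contact_force: [-0.8, 0.1, -1.2]
finger_gap: 64.7
finger_force: 33.6
```

Request:
play_rows(translation=[[0, 0, 2], [0, 0, 4], [0, 0, 6], [0, 0, 8], [0, 0, 10], [0, 0, 11], [0, 0, 12], [0, 0, 12], [0, 0, 12], [0, 0, 12]], turn=[[0, 0, 0], [0, 0, 0], [0, 0, 0], [0, 0, 0], [0, 0, 0], [0, 0, 0], [0, 0, 0], [0, 0, 0], [0, 0, 0], [0, 0, 0]], grip=[1, 1, 1, 1, 1, 1, 1, 1, 1, 1])

```text
time: 31.7
tool_pos: [489.0, 281.7, 19.4]
ee_rot: [2.409, 2.016, 0.0]
contact_force: [-0.0, 0.1, -1.2]
finger_gap: 64.6
finger_force: 33.6
```

Request:
play_rows(translation=[[0, 0, 0.5], [0, 0, 1], [0, 0, 1.5], [0, 0, 2], [0, 0, 2], [0, 0, 2], [0, 0, 2], [0, 0, 2], [0, 0, 2], [0, 0, 2]], turn=[[0, 0, 0], [0, 0, 0], [0, 0, 0], [0, 0, 0], [0, 0, 0], [0, 0, 0], [0, 0, 0], [0, 0, 0], [0, 0, 0], [0, 0, 0]], grip=[1, 1, 1, 1, 1, 1, 1, 1, 1, 1])

```text
time: 32.95
tool_pos: [489.0, 281.7, 17.6]
ee_rot: [-2.409, -2.016, -0.0]
contact_force: [-1.5, -0.8, 5.7]
finger_gap: 64.6
finger_force: 34.0
```

Contact. Release and rise.

Request:
play_rows(translation=[[0, 0, 0], [0, 0, 0], [0, 0, 0], [0, 0, 0], [0, 0, 0], [0, 0, -5], [0, 0, -25], [0, 0, -55], [0, 0, -90], [0, 0, -130]], turn=[[0, 0, 0], [0, 0, 0], [0, 0, 0], [0, 0, 0], [0, 0, 0], [0, 0, 0], [0, 0, 0], [0, 0, 0], [0, 0, 0], [0, 0, 0]], grip=[-0.4, -0.6, -0.8, -1, -1, -1, -1, -1, -1, -1])

```text
time: 34.2
tool_pos: [488.9, 281.6, 149.6]
ee_rot: [2.409, 2.016, 0.001]
contact_force: [0.7, -0.4, 0.7]
finger_gap: 85.4
finger_force: 0.0
```

Request:
play_rows(translation=[[-20, 0, -15], [-50, 0, -35], [-95, 0, -55], [-140, 0, -60], [-185, 0, -60], [-230, 0, -60], [-275, 0, -60], [-320, 0, -60], [-365, 0, -60], [-400, 0, -60]], turn=[[0, 0, 0], [0, 0, 0], [0, 0, 0], [0, 0, 0], [0, 0, 0], [0, 0, 0], [0, 0, 0], [0, 0, 0], [0, 0, 0], [0, 0, 0]], grip=[-1, -1, -1, -1, -1, -1, -1, -1, -1, -1])

```text
time: 35.45
tool_pos: [418.2, -113.7, 208.8]
ee_rot: [2.408, 2.014, 0.002]
contact_force: [0.9, -0.4, 0.2]
finger_gap: 85.5
finger_force: 0.0
```

```bash
python3 - <<'E'
from h import *
mv((466,-245.9,210),(466,-245.9,66.5))
for n in('top','scene'):
    c,p,d=cap(n); cv2.imwrite(f'pics/{n}7.png',p); P=cloud(c,d); X,Y,Z=[P[...,i] for i in range(3)]
    for nm,m,h in(('ram',(np.hypot(X-489,Y-281)<45)&(Z>36)&(Z<62),49),('jar',(np.hypot(X-466,Y+246)<40)&(Z>102)&(Z<122),113)):
        if m.sum()>20: q=ray(c,blob(m),h)[:,:2].astype(np.float32); print(n,nm,cv2.minEnclosingCircle(q))
E
```

```text
at [ 418.2 -113.7  208.8] t 35.45 gap 85.5 F [ 0.9 -0.4  0.2]
(466, -245.9, 210) -> [-121.6   70.4   -1.1] turn [ 0.11  0.02 -0.08]
(466, -245.9, 66.5) -> [-121.6   70.1  142.4] turn [ 0.11  0.02 -0.08]
top ram ((492.4478454589844, 278.99993896484375), 33.63671112060547)
top jar ((478.6887512207031, -248.94461059570312), 17.85127830505371)
scene ram ((480.167236328125, 277.37127685546875), 39.01494598388672)
scene jar ((459.96087646484375, -247.52232360839844), 24.33783531188965)
```

View pics/scene7.png

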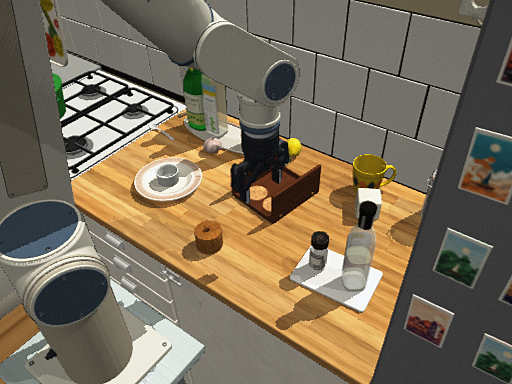

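Ramekin on the plate's middle at (167,173): same centre as the plate in the top view. Jar (319,250) and bottle (358,255) stand on the trivet. Back to the jar.

Request:
play_rows(translation=[[-20, 12, 0], [-50, 29, 0], [-85, 49, 0], [-112, 65, 0], [-121, 70, 0], [-121.5, 70, 0], [-121.5, 70, 0], [-121.5, 70, 20], [-121.5, 70, 45], [-121.5, 70, 60]], turn=[[0, 0, 0], [0, 0, 0], [0, 0, 0], [0, 0, 0], [0, 0, 0], [0, 0, 0], [0, 0, 0], [0, 0, 0], [0, 0, 0], [0, 0, 0]], grip=[-1, -1, -1, -1, -1, -1, -1, -1, -1, -1])

```text
time: 36.8
tool_pos: [465.4, -242.9, 146.4]
ee_rot: [-2.407, -2.017, 0.001]
contact_force: [-0.2, 0.1, 0.5]
finger_gap: 85.2
finger_force: 0.0
```

```bash
python3 - <<'E'
from h import *
mv((466,-245.9,66.5))
c,p,d=cap('wrist'); P=fcloud(c,d); X,Y,Z=[P[...,i] for i in range(3)]
m=(np.hypot(X-466,Y+246)<30)&(Z>104)&(Z<122); print(m.sum())
if m.sum()>30: q=fray(c,blob(m),113)[:,:2].astype(np.float32); print(cv2.minEnclosingCircle(q))
E
```

```text
at [ 465.4 -242.9  146.4] t 36.8 gap 85.2 F [-0.2  0.1  0.5]
(466, -245.9, 66.5) -> [-2.9  1.3 79.9] turn [-0.08 -0.03  0.01]
2996
((466.17962646484375, -244.46713256835938), 21.900779724121094)
```

Request:
play_rows(translation=[[-2.5, 1.2, 5], [-2.5, 1.2, 20], [-2.5, 1.2, 38], [-2.5, 1.2, 56], [-2.5, 1.2, 70], [-2.5, 1.2, 78], [-2.5, 1.2, 79.5], [-2.5, 1.2, 79.5], [-2.5, 1.2, 79.5], [-2.5, 1.2, 79.5]], turn=[[0, 0, 0], [0, 0, 0], [0, 0, 0], [0, 0, 0], [0, 0, 0], [0, 0, 0], [0, 0, 0], [0, 0, 0], [0, 0, 0], [0, 0, 0]], grip=[-1, -1, -1, -1, -1, -1, -1, -1, -1, -1])

```text
time: 38.1
tool_pos: [467.0, -246.9, 68.2]
ee_rot: [2.409, 2.016, 0.0]
contact_force: [0.1, -0.2, -1.2]
finger_gap: 85.5
finger_force: 0.0
```

Request:
play_rows(translation=[[0, 0, 0], [0, 0, 0], [0, 0, 0], [0, 0, 0], [0, 0, 0], [0, 0, 0], [0, 0, 0], [0, 0, 0], [0, 0, 0], [0, 0, 0]], turn=[[0, 0, 0], [0, 0, 0], [0, 0, 0], [0, 0, 0], [0, 0, 0], [0, 0, 0], [0, 0, 0], [0, 0, 0], [0, 0, 0], [0, 0, 0]], grip=[-0.5, -0.2, -0.1, 0, 0.1, 0.3, 0.6, 1, 1, 1], grip_force=30)

```text
time: 39.35
tool_pos: [466.8, -246.7, 67.9]
ee_rot: [-2.409, -2.016, 0.0]
contact_force: [-1.6, 0.8, 5.2]
finger_gap: 40.1
finger_force: 30.1
```

```bash
python3 - <<'E'
from h import *
mv((585.4,-28.5,190))
E
```

```text
at [ 466.8 -246.7   67.9] t 39.35 gap 40.1 F [-1.6  0.8  5.2]
(585.4, -28.5, 190) -> [ 235.7   78.3 -122.1] turn [-0.    0.   -0.04]
```

Request:
play_rows(translation=[[0, 0, -10], [0, 0, -30], [0, 0, -55], [0, 0, -80], [0, 0, -105], [0, 0, -122], [0, 0, -125], [15, 5, -125], [45, 15, -125], [80, 27, -125]], turn=[[0, 0, 0], [0, 0, 0], [0, 0, 0], [0, 0, 0], [0, 0, 0], [0, 0, 0], [0, 0, 0], [0, 0, 0], [0, 0, 0], [0, 0, 0]], grip=[1, 1, 1, 1, 1, 1, 1, 1, 1, 1])

```text
time: 40.6
tool_pos: [507.4, -171.2, 191.6]
ee_rot: [-2.409, -2.014, 0.001]
contact_force: [0.3, 0.4, -0.9]
finger_gap: 40.1
finger_force: 30.5
```

Request:
play_rows(translation=[[35, 12, 0], [75, 25, 0], [115, 38, 0], [140, 46, 0], [153, 51, 0], [155, 51, 0], [155, 51, 0], [155, 51, 0], [155, 51, 0], [155, 51, 0]], turn=[[0, 0, 0], [0, 0, 0], [0, 0, 0], [0, 0, 0], [0, 0, 0], [0, 0, 0], [0, 0, 0], [0, 0, 0], [0, 0, 0], [0, 0, 0]], grip=[1, 1, 1, 1, 1, 1, 1, 1, 1, 1])

```text
time: 41.85
tool_pos: [584.9, -29.5, 192.9]
ee_rot: [2.41, 2.016, 0.0]
contact_force: [-0.2, 0.3, -0.7]
finger_gap: 40.2
finger_force: 30.5
```

```bash
python3 - <<'E'
from h import *
mv((585.4,-29.2,67.9))
E
```

```text
at [584.9 -29.5 192.9] t 41.85 gap 40.2 F [-0.2  0.3 -0.7]
(585.4, -29.2, 67.9) -> [  0.4   0.4 125. ] turn [ 0.01  0.   -0.08]
```

Request:
play_rows(translation=[[0.4, 0.4, 12], [0.4, 0.4, 32], [0.4, 0.4, 55], [0.4, 0.4, 78], [0.4, 0.4, 98], [0.4, 0.4, 108], [0.4, 0.4, 112], [0.4, 0.4, 112], [0.4, 0.4, 112], [0.4, 0.4, 112]], turn=[[0, 0, 0], [0, 0, 0], [0, 0, 0], [0, 0, 0], [0, 0, 0], [0, 0, 0], [0, 0, 0], [0, 0, 0], [0, 0, 0], [0, 0, 0]], grip=[1, 1, 1, 1, 1, 1, 1, 1, 1, 1])

```text
time: 43.1
tool_pos: [585.8, -28.8, 81.4]
ee_rot: [2.409, 2.016, 0.001]
contact_force: [0.1, -0.1, -0.6]
finger_gap: 40.3
finger_force: 30.5
```

Request:
play_rows(translation=[[0, 0, 2], [0, 0, 4], [0, 0, 6], [0, 0, 8], [0, 0, 10], [0, 0, 11], [0, 0, 12], [0, 0, 12], [0, 0, 12], [0, 0, 12]], turn=[[0, 0, 0], [0, 0, 0], [0, 0, 0], [0, 0, 0], [0, 0, 0], [0, 0, 0], [0, 0, 0], [0, 0, 0], [0, 0, 0], [0, 0, 0]], grip=[1, 1, 1, 1, 1, 1, 1, 1, 1, 1])

```text
time: 44.35
tool_pos: [585.5, -28.8, 68.9]
ee_rot: [2.409, 2.016, 0.0]
contact_force: [1.1, -0.2, -1.5]
finger_gap: 39.8
finger_force: 30.5
```

Request:
play_rows(translation=[[0, 0, 0.5], [0, 0, 1], [0, 0, 1.4], [0, 0, 1.4], [0, 0, 1.4], [0, 0, 1.4], [0, 0, 1.4], [0, 0, 1.4], [0, 0, 1.4], [0, 0, 1.4]], turn=[[0, 0, 0], [0, 0, 0], [0, 0, 0], [0, 0, 0], [0, 0, 0], [0, 0, 0], [0, 0, 0], [0, 0, 0], [0, 0, 0], [0, 0, 0]], grip=[1, 1, 1, 1, 1, 1, 1, 1, 1, 1])

```text
time: 45.6
tool_pos: [585.5, -28.8, 67.9]
ee_rot: [2.409, 2.016, 0.0]
contact_force: [-2.9, 0.7, 5.3]
finger_gap: 39.8
finger_force: 30.9
```

Request:
play_rows(translation=[[0, 0, 0], [0, 0, 0], [0, 0, 0], [0, 0, 0], [0, 0, 0], [0, 0, -10], [0, 0, -35], [0, 0, -80], [0, 0, -130], [0, 0, -180]], turn=[[0, 0, 0], [0, 0, 0], [0, 0, 0], [0, 0, 0], [0, 0, 0], [0, 0, 0], [0, 0, 0], [0, 0, 0], [0, 0, 0], [0, 0, 0]], grip=[0, -0.3, -0.6, -1, -1, -1, -1, -1, -1, -1])

```text
time: 46.85
tool_pos: [585.2, -28.8, 249.7]
ee_rot: [2.409, 2.016, 0.001]
contact_force: [0.1, -0.9, 0.0]
finger_gap: 85.2
finger_force: 0.0
```

Request:
play_rows(translation=[[-15, -2, -40], [-45, -8, -80], [-85, -14, -95], [-130, -21, -95], [-175, -28, -95], [-220, -35, -95], [-265, -42, -95], [-295, -48, -95], [-300, -50, -95], [-300, -50, -95]], turn=[[0, 0, 0], [0, 0, 0], [0, 0, 0], [0, 0, 0], [0, 0, 0], [0, 0, 0], [0, 0, 0], [0, 0, 0], [0, 0, 0], [0, 0, 0]], grip=[-1, -1, -1, -1, -1, -1, -1, -1, -1, -1])

```text
time: 48.1
tool_pos: [483.3, -315.0, 342.8]
ee_rot: [2.41, 2.016, 0.001]
contact_force: [-1.1, 0.4, 0.4]
finger_gap: 85.2
finger_force: 0.0
```

```bash
python3 - <<'E'
from h import *
mv((476.8,-341,340),(476.8,-341,215))
for n in('top','scene'):
    c,p,d=cap(n); cv2.imwrite(f'pics/{n}8.png',p); P=cloud(c,d); X,Y,Z=[P[...,i] for i in range(3)]
    for nm,m,h in(('jar',(np.hypot(X-585,Y+30)<30)&(Z>102)&(Z<122),113),('cap',(np.hypot(X-477,Y+341)<35)&(Z>247)&(Z<266),257)):
        if m.sum()>20: q=ray(c,blob(m),h)[:,:2].astype(np.float32); print(n,nm,cv2.minEnclosingCircle(q))
E
```

```text
at [ 483.3 -315.   342.8] t 48.1 gap 85.2 F [-1.1  0.4  0.4]
(476.8, -341, 340) -> [-26.7  -1.8   2.8] turn [ 0.02 -0.01 -0.08]
(476.8, -341, 215) -> [-26.7  -1.8 127.8] turn [ 0.02 -0.01 -0.08]
top jar ((587.799072265625, -29.929182052612305), 20.24256706237793)
top cap ((479.1492919921875, -335.8690185546875), 16.456148147583008)
scene jar ((578.3557739257812, -30.548110961914062), 25.968027114868164)
scene cap ((466.6707763671875, -340.73223876953125), 21.067880630493164)
```

View pics/scene8.png

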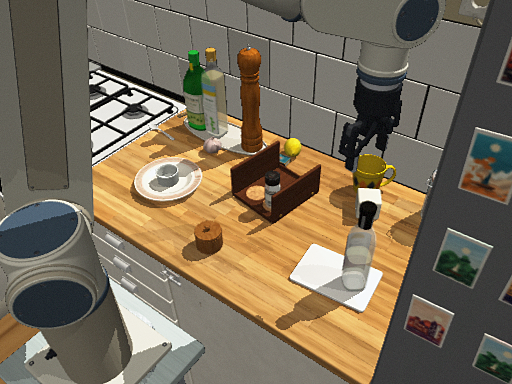

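Jar is back on its disc at (272,190), matching its first top-view position exactly. Now the bottle.

Request:
play_rows(translation=[[-10, -1, 0], [-22, -2, 0], [-26.7, -1.8, 0], [-26.7, -1.8, 0], [-26.7, -1.8, 0], [-26.7, -1.8, 5], [-26.7, -1.8, 15], [-26.7, -1.8, 28], [-26.7, -1.8, 30], [-26.7, -1.8, 30]], turn=[[0, 0, 0], [0, 0, 0], [0, 0, 0], [0, 0, 0], [0, 0, 0], [0, 0, 0], [0, 0, 0], [0, 0, 0], [0, 0, 0], [0, 0, 0]], grip=[-1, -1, -1, -1, -1, -1, -1, -1, -1, -1])

```text
time: 49.45
tool_pos: [476.9, -341.2, 312.1]
ee_rot: [-2.409, -2.016, 0.0]
contact_force: [0.7, 0.3, 0.3]
finger_gap: 85.3
finger_force: 0.0
```

```bash
python3 - <<'E'
from h import *
mv((476.8,-341,215))
c,p,d=cap('wrist'); P=fcloud(c,d); X,Y,Z=[P[...,i] for i in range(3)]
m=(np.hypot(X-477,Y+341)<30)&(Z>247)&(Z<264); print(m.sum())
if m.sum()>30: q=fray(c,blob(m),257)[:,:2].astype(np.float32); print(cv2.minEnclosingCircle(q))
E
```

```text
at [ 476.9 -341.2  312.1] t 49.45 gap 85.3 F [0.7 0.3 0.3]
(476.8, -341, 215) -> [ 0.2 -0.  97.1] turn [-0.03 -0.02 -0.04]
1710
((474.5436706542969, -339.1510925292969), 17.784440994262695)
```

Request:
play_rows(translation=[[0.5, -1, 15], [0.5, -1, 35], [0.5, -1, 57], [0.5, -1, 77], [0.5, -1, 90], [0.5, -1, 96], [0.5, -1, 97], [0.5, -1, 97], [0.5, -1, 97], [0.5, -1, 97]], turn=[[0, 0, 0], [0, 0, 0], [0, 0, 0], [0, 0, 0], [0, 0, 0], [0, 0, 0], [0, 0, 0], [0, 0, 0], [0, 0, 0], [0, 0, 0]], grip=[-1, -1, -1, -1, -1, -1, -1, -1, -1, -1])

```text
time: 50.75
tool_pos: [476.2, -340.8, 215.8]
ee_rot: [2.409, 2.016, 0.0]
contact_force: [-0.2, 0.3, -0.1]
finger_gap: 85.3
finger_force: 0.0
```

Request:
play_rows(translation=[[0, 0, 0], [0, 0, 0], [0, 0, 0], [0, 0, 0], [0, 0, 0], [0, 0, 0], [0, 0, 0], [0, 0, 0], [0, 0, 0], [0, 0, 0]], turn=[[0, 0, 0], [0, 0, 0], [0, 0, 0], [0, 0, 0], [0, 0, 0], [0, 0, 0], [0, 0, 0], [0, 0, 0], [0, 0, 0], [0, 0, 0]], grip=[-0.5, -0.2, 0, 0.1, 0.2, 0.3, 0.6, 1, 1, 1], grip_force=40)

```text
time: 52.0
tool_pos: [476.2, -340.8, 215.8]
ee_rot: [2.409, 2.016, 0.0]
contact_force: [-0.6, -0.2, 5.6]
finger_gap: 36.1
finger_force: 39.6
```

Request:
play_rows(translation=[[0, 0, -10], [0, 0, -25], [0, 0, -45], [0, 0, -65], [0, 0, -85], [0, 0, -105], [0, 0, -120], [0, 0, -130], [0, 0, -130], [0, 0, -130]], turn=[[0, 0, 0], [0, 0, 0], [0, 0, 0], [0, 0, 0], [0, 0, 0], [0, 0, 0], [0, 0, 0], [0, 0, 0], [0, 0, 0], [0, 0, 0]], grip=[1, 1, 1, 1, 1, 1, 1, 1, 1, 1])

```text
time: 53.25
tool_pos: [475.7, -340.4, 344.6]
ee_rot: [-2.408, -2.016, 0.001]
contact_force: [-0.6, 0.1, -3.3]
finger_gap: 35.6
finger_force: 39.3
```

```bash
python3 - <<'E'
from h import *
mv((598.8,35.3,345))
E
```

```text
at [ 475.7 -340.4  344.6] t 53.25 gap 35.6 F [-0.6  0.1 -3.3]
(598.8, 35.3, 345) -> [ 3.915e+02  5.510e+01 -2.000e-01] turn [-0.07 -0.03 -0.04]
```

Request:
play_rows(translation=[[10, 0, -5], [35, 4, -15], [70, 9, -20], [115, 16, -20], [165, 23, -20], [215, 30, -20], [265, 38, -20], [315, 45, -20], [360, 51, -20], [385, 54, -20]], turn=[[0, 0, 0], [0, 0, 0], [0, 0, 0], [0, 0, 0], [0, 0, 0], [0, 0, 0], [0, 0, 0], [0, 0, 0], [0, 0, 0], [0, 0, 0]], grip=[1, 1, 1, 1, 1, 1, 1, 1, 1, 1])

```text
time: 54.5
tool_pos: [597.0, 31.9, 365.2]
ee_rot: [-2.406, -2.018, 0.0]
contact_force: [0.2, 1.3, -3.4]
finger_gap: 36.1
finger_force: 39.1
```

Request:
play_rows(translation=[[6.5, 1, 0], [6.5, 1, 0], [6.5, 1, 0], [6.5, 1, 0], [6.5, 1, 0], [6.5, 1, 0], [6.5, 1, 0], [6.5, 1, 0], [6.5, 1, 0], [6.5, 1, 0]], turn=[[0, 0, 0], [0, 0, 0], [0, 0, 0], [0, 0, 0], [0, 0, 0], [0, 0, 0], [0, 0, 0], [0, 0, 0], [0, 0, 0], [0, 0, 0]], grip=[1, 1, 1, 1, 1, 1, 1, 1, 1, 1])

```text
time: 55.75
tool_pos: [599.1, 35.1, 365.4]
ee_rot: [-2.409, -2.016, 0.0]
contact_force: [-0.2, 1.2, -3.5]
finger_gap: 36.0
finger_force: 39.1
```

```bash
python3 - <<'E'
from h import *
mv((598.8,35.3,215.8))
c,p,d=cap('scene'); cv2.imwrite('pics/s9.png',p)
E
```

```text
at [599.1  35.1 365.4] t 55.75 gap 36.0 F [-0.2  1.2 -3.5]
(598.8, 35.3, 215.8) -> [ 1.000e-01 -3.000e-01  1.496e+02] turn [-0.   -0.   -0.04]
```

View pics/s9.png

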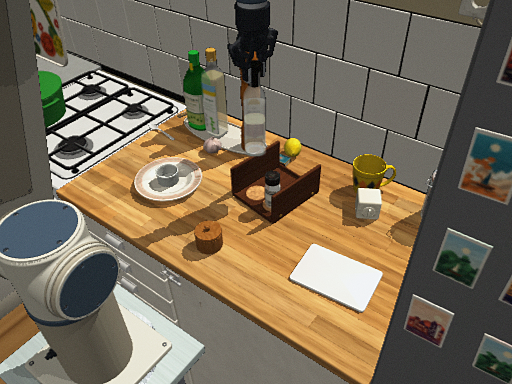

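Bottle hangs upright at (255,120), jar stands at (272,190), disc at (257,192) free. Lowering.

Request:
play_rows(translation=[[0, 0, 12], [0, 0, 32], [0, 0, 56], [0, 0, 80], [0, 0, 104], [0, 0, 122], [0, 0, 134], [0, 0, 137], [0, 0, 137], [0, 0, 137]], turn=[[0, 0, 0], [0, 0, 0], [0, 0, 0], [0, 0, 0], [0, 0, 0], [0, 0, 0], [0, 0, 0], [0, 0, 0], [0, 0, 0], [0, 0, 0]], grip=[1, 1, 1, 1, 1, 1, 1, 1, 1, 1])

```text
time: 57.05
tool_pos: [599.6, 35.1, 229.3]
ee_rot: [2.408, 2.016, 0.002]
contact_force: [-0.3, -0.7, -3.2]
finger_gap: 35.7
finger_force: 39.2
```

Request:
play_rows(translation=[[0, 0, 2], [0, 0, 4], [0, 0, 6], [0, 0, 8], [0, 0, 10], [0, 0, 11], [0, 0, 12], [0, 0, 12.5], [0, 0, 12.5], [0, 0, 12.5]], turn=[[0, 0, 0], [0, 0, 0], [0, 0, 0], [0, 0, 0], [0, 0, 0], [0, 0, 0], [0, 0, 0], [0, 0, 0], [0, 0, 0], [0, 0, 0]], grip=[1, 1, 1, 1, 1, 1, 1, 1, 1, 1])

```text
time: 58.3
tool_pos: [599.1, 35.1, 216.0]
ee_rot: [2.409, 2.016, 0.0]
contact_force: [-0.3, 0.2, -2.8]
finger_gap: 35.7
finger_force: 39.4
```

Request:
play_rows(translation=[[0, 0, 0.4], [0, 0, 0.8], [0, 0, 1], [0, 0, 1], [0, 0, 1], [0, 0, 1], [0, 0, 1], [0, 0, 1], [0, 0, 1], [0, 0, 1]], turn=[[0, 0, 0], [0, 0, 0], [0, 0, 0], [0, 0, 0], [0, 0, 0], [0, 0, 0], [0, 0, 0], [0, 0, 0], [0, 0, 0], [0, 0, 0]], grip=[1, 1, 1, 1, 1, 1, 1, 1, 1, 1])

```text
time: 59.55
tool_pos: [599.7, 35.2, 215.8]
ee_rot: [2.409, 2.016, 0.002]
contact_force: [-0.8, 1.4, 5.1]
finger_gap: 36.1
finger_force: 41.0
```

Contact. Release, rise and back away to the right.

Request:
play_rows(translation=[[0, 0, 0], [0, 0, 0], [0, 0, 0], [0, 0, 0], [0, 0, 0], [0, 0, -10], [0, 0, -35], [0, 0, -65], [0, 0, -95], [0, 0, -120]], turn=[[0, 0, 0], [0, 0, 0], [0, 0, 0], [0, 0, 0], [0, 0, 0], [0, 0, 0], [0, 0, 0], [0, 0, 0], [0, 0, 0], [0, 0, 0]], grip=[0, -0.3, -0.6, -1, -1, -1, -1, -1, -1, -1])

```text
time: 60.8
tool_pos: [599.3, 35.1, 337.1]
ee_rot: [2.408, 2.016, 0.002]
contact_force: [-0.4, 0.4, -0.4]
finger_gap: 85.7
finger_force: 0.0
```

Request:
play_rows(translation=[[-15, -4, 0], [-45, -12, 0], [-80, -25, 0], [-115, -40, 0], [-150, -50, 0], [-180, -60, 0], [-200, -65, 0], [-200, -65, 0], [-200, -65, 0], [-200, -65, 0]], turn=[[0, 0, 0], [0, 0, 0], [0, 0, 0], [0, 0, 0], [0, 0, 0], [0, 0, 0], [0, 0, 0], [0, 0, 0], [0, 0, 0], [0, 0, 0]], grip=[-1, -1, -1, -1, -1, -1, -1, -1, -1, -1])

```text
time: 62.05
tool_pos: [500.0, -149.8, 334.7]
ee_rot: [-2.408, -2.017, 0.0]
contact_force: [0.2, -0.0, -0.9]
finger_gap: 85.5
finger_force: 0.0
```

```bash
python3 - <<'E'
from h import *
mv()
for n in('top','scene'):
    c,p,d=cap(n); cv2.imwrite(f'pics/{n}10.png',p); P=cloud(c,d); X,Y,Z=[P[...,i] for i in range(3)]
    for nm,m,h in(('jar',(np.hypot(X-585,Y+30)<30)&(Z>102)&(Z<122),113),('cap',(np.hypot(X-598,Y-35)<35)&(Z>247)&(Z<266),257),('ram',(np.hypot(X-489,Y-281)<45)&(Z>36)&(Z<62),49)):
        if m.sum()>20: q=ray(c,blob(m),h)[:,:2].astype(np.float32); print(n,nm,cv2.minEnclosingCircle(q))
E
```

```text
at [ 500.  -149.8  334.7] t 62.05 gap 85.5 F [ 0.2 -0.  -0.9]
top jar ((587.5150756835938, -29.346622467041016), 20.679733276367188)
top cap ((600.5079956054688, 34.209381103515625), 16.962446212768555)
top ram ((492.61480712890625, 279.30816650390625), 33.28629684448242)
scene jar ((578.787841796875, -30.350919723510742), 25.513484954833984)
scene cap ((588.2256469726562, 32.73996353149414), 22.159765243530273)
scene ram ((479.93939208984375, 277.2102966308594), 39.27286148071289)
```

View pics/scene10.png

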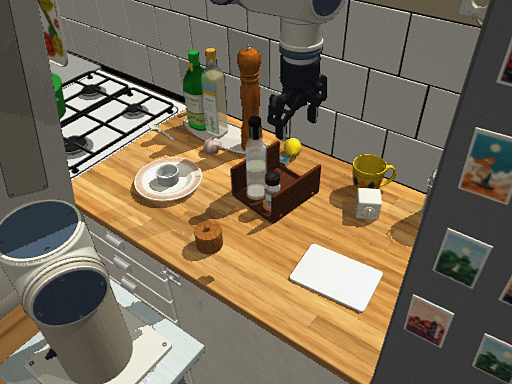

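Everything stands upright: bottle (257,165) and jar (272,190) are back within 1 mm, ramekin (167,173) is centred, and the arm is clear. Handing in.

```bash
python3 -c "
from cell import r
print(r.close_job())"
```

```text
the job is handed in; nothing more can be done
None
```

The ramekin stands centred on the plate, and the bottle and jar are back upright in the rack, each within about 1 mm of where it started by the top camera. I left the salt cellar, garlic and timer alone, and the job is handed in at about 62 s, though `close_job()` returned no verdict.

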